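Set the sanding turntable's castle nut and lock it with its pin

ROBOT

A 6-joint arm with a two-finger parallel gripper is mounted at the origin on the work surface. World frame = base frame: x ahead of the robot, y to its left, z up, the work surface at z = 0. Lengths are in mm, angles in rad, forces in N, time in s.
With the tool pointing down it reaches from about 350 to 775 mm from the base axis. Payload 7.3 kg.
Tool frame: the origin (TCP) lies at the very end of the fingers, on their centre line; the grasp point (between the pads) lies 19 mm behind it; x points along the fingers, y is the direction in which the jaws open and shut, and the axes are right-handed (so a half turn about x gives the same grasp; the last joint's range is limited). The gripper opens to 92 mm and grips with 3 to 60 N. Pads are 19 mm wide; open, the fingers measure 130 mm over their backs; the gripper's body (75 mm by 190 mm) begins 47 mm behind the grasp point.
Start: joints at [0.975, 0.342, 1.524, -0, 1.275, -0.146], TCP at [228.251, 472.807, 226.741] pointing down, gripper open.
Joint ranges: [-2.53, 2.53], [-0.77, 2.02], [0.04, 2.7], [-1, 4.14], [0.28, 2.66], [-3.11, 3.11]. Speed limits (rad/s): [2.57, 2.57, 3.14, 3.14, 3.14, 3.14].

INTERFACE

Orientations are given as [roll, pitch, yaw] about the fixed x, y, z axes, in that order (R = Rz(yaw) Ry(pitch) Rx(roll)).
In Python, from plant import bot gives the robot as it stands.
- The arm moves only by the tool step_arm, never from a script. Its argument "targets" is a list that holds one entry, the list of rows, each a list of 4 numbers: the shift along the tool's x, y, z in m, then the turn about the tool's x in degrees. A call has exactly 5 rows; each row is the pose to reach, as a shift and turn from the pose measured when the call began, along the tool's axes at that moment; what a row does not reach only later rows make up. A row lasts 1/12 s, in which the tool goes at most 41.7 mm and 7.16 degrees, less where a joint would pass 70% of its speed; a pose out of reach is approached as far as the arm can. A call with a gripper value outside its range is refused whole. "jaw" is the closure, from 0 (fully open) to 1 (shut), set as the call begins (left out, the last holds). The fingers move at their own pace and stop on an object; the grip force is fixed at half the most. Time passes only in rows, so rows that repeat a pose let the fingers close, or fill a call up. It gives the time, the measured TCP pose, the force and the opening at its end, in the units of the state.
- bot.get_obs(): the state, without advancing time (a new reading comes with each control period).
- bot.capture(name): name is "side" or "top" or "wrist"; returns a dict with "color" (420x560x3 uint8, red, green, blue), "depth" (420x560 float32, mm along the optical axis (not along the pixel's ray), 0 where there is no reading), "fov_y" (degrees; the focal length in pixels is half the picture's height over the tangent of half this angle, whatever the lens; pixels are square), "cx", "cy" (the principal point, pixels), "dist_coeffs" ([k1, k2, p1, p2, k3] as OpenCV has them; the pictures are not rectified), "rvec" (rotation vector, rad) and "tvec" (3), from world to camera coordinates, as OpenCV has them. Camera axes: x right, y down, z forward; pixel columns grow to the right and rows downward; lengths in mm; the calibration is good to about 2 mm. A picture is of the moment at which its call begins.
- bot.close_job(): hands the job in, once; it reports no verdict.
The state is a dict: "time": time; "joint_positions": joint angles; "dq": joint speeds; "tau": joint torques, N m; "tool_pos": TCP position; "tcp_rot": TCP orientation; "contact_force": force on the tool from outside, world axes, zero at the start; "moment": the same for the moment, N m; "grip_width": finger opening in mm.
Only numpy, scipy, OpenCV 4.12 (cv2) and the standard library are available. Lean on these libraries where they do the work, as an engineer would, in place of code of your own. Each camera call takes 0.05 s, during which the arm holds its last target. There are 200 camera calls.

TASK

Set the bearing of the sanding turntable: turn its brass castle nut clockwise by hand until you feel it come up snug, carry on to the very next slot that lines up with the cross hole in the spindle and no further, then push the orange-handled locking pin fully home through that slot and the hole without forcing it. Let go of everything and leave the other things on the bench where they are.

Things in the scene. Friction and masses are not known exactly. Their poses are not given: they have to be found in the camera images.
- turntable: Green sanding turntable, fixed to the bench: round foot 210 mm across, four flat spider arms (top 67 mm above the bench, rubber pads to 71 mm), steel hub and washer (52 mm across, top at 78 mm) on which the nut sits. Origin: centre of its underside, z up; nut and spindle stand on this axis. Nothing but nut and spindle is higher.
- spindle: Fixed steel threaded spindle end, 29 mm across, inside the nut. Origin: centre of its cross hole, 107.5 mm above the bench; the hole is 7.5 mm square, runs level along the x axis right through and is open at both ends. z is up. The spindle ends 11.5 mm above the origin; a red line across its end face lies along the hole.
- nut_mid (a point): Brass castle nut, 46 mm across flats, 34 mm high; point on its axis half-way up, 95 mm above the bench. Lower 24 mm plain hexagon, upper 10 mm a crown 44 mm across with six slots 7.5 mm wide every 60 degrees, at the level of the hole. x points along a slot, z up; flats face 30, 90, 150 ... degrees from x. Clockwise from above tightens; it does not rise or sink and stays where it is left.
- pin_grip (a point): Locking pin, 30 g, lying level: orange handle 14 mm square, 30 mm long; collar 12 mm across, 4 mm thick; steel shank 5.5 mm across, 66 mm long, last 4 mm tapered. Point: handle's centre, 29 mm above the bench, free all round. x runs along the pin to its tip, 85 mm ahead. A wooden rest (46 x 26 x 32 mm) holds the shank in a groove 6 mm deep from 23 mm ahead on: lift straight up.
- pin_seat (a point): Point on the pin's axis, 41.5 mm ahead of the handle's centre towards the tip (22.5 mm ahead of the collar's front face). It lies at the centre of the cross hole when the pin is fully home, collar against the nut's crown. The pin may go in from either end of the hole.
- nut_crown (a point): The nut's axis at the level of slots and hole. Loose (drag 0.08 N m) at first; at the unseen snug point, within 45 degrees, drag jumps to 0.6 N m: fingers squeezing 8 N turn it loose, but snug they ride up on its corners and open 1 mm or more; 40 N and more turns it on. Next slot is 12 to 50 degrees past snug; one may pass before. Whole turn 20 to 90. Pin passes within 3 degrees of line.
Things that resemble listed ones, but are neither listed nor needed, are in the scene too. Leave any purple look-alike of the part that bears pin_grip alone.

How it is judged:
By the outcome, as a careful person would: the job done as asked, in the order asked, and still so for the second after the job is handed in, with the robot touching nothing.
It also fails if it takes over 69 s, if anything falls off the work surface, if the arm or the gripper's body presses on something with over 40 N, if the wrist force passes 120 N, or if a joint passes its speed limit or range.

## Working session

There is one attempt and no reset: what is moved stays moved. The work goes in short steps, Python scripts to look and compute and a tool call to move; the robot and the scene stay as the last step left them, time stands still between calls to the robot, and variables do not carry over. Pictures are saved under pics/ and viewed, about 8 in all and at most 12, crops included, and the job is handed in when it is done.

Besides the shell and the picture viewer there is one more tool, called after "Request:" as name(argument=value, ...) on one line, values as JSON. step_arm: Moves the arm, as the interface text tells. Its arguments: {"type":"object","properties":{"targets":{"type":"array","items":{"type":"array","items":{"type":"array","items":{"type":"number"}}}},"jaw":{"type":"number"}},"required":["targets"]}

```bash
ls; mkdir -p pics; cat > h.py <<'E'
import numpy as np, cv2, pickle
from plant import bot
def cap(n,save=None):
    c=bot.capture(n); h=c["color"].shape[0]
    f=h/2/np.tan(np.radians(c["fov_y"])/2)
    c["K"]=np.array([[f,0,c["cx"]],[0,f,c["cy"]],[0,0,1.]]); c["R"]=cv2.Rodrigues(np.array(c["rvec"],float))[0]
    c["t"]=np.array(c["tvec"],float).ravel(); c["d"]=np.array(c["dist_coeffs"],float)
    if save: cv2.imwrite("pics/"+save+".png",c["color"][:,:,::-1]); pickle.dump(c,open("pics/"+save+".pkl","wb"))
    return c
def load(s): return pickle.load(open("pics/"+s+".pkl","rb"))
def plane(c,px,z):
    p=cv2.undistortPoints(np.array(px,float).reshape(-1,1,2),c["K"],c["d"]).reshape(-1,2)
    r=np.c_[p,np.ones(len(p))]@c["R"]; o=-c["R"].T@c["t"]
    return o+r*((z-o[2])/r[:,2])[:,None]
def proj(c,P): return cv2.projectPoints(np.array(P,float).reshape(-1,1,3),np.array(c["rvec"],float),c["t"],c["K"],c["d"])[0].reshape(-1,2)
def deproj(c,px):
    p=cv2.undistortPoints(np.array(px,float).reshape(-1,1,2),c["K"],c["d"]).reshape(-1,2)
    z=np.array([c["depth"][int(round(v)),int(round(u))] for u,v in px])
    return (np.c_[p,np.ones(len(p))]*z[:,None]-c["t"])@c["R"]
def crop(c,x0,y0,x1,y1,s,name): cv2.imwrite("pics/"+name+".png",cv2.resize(c["color"][y0:y1,x0:x1,::-1],None,fx=s,fy=s,interpolation=cv2.INTER_CUBIC))
E
python3 - <<'E'
from h import *
print(bot.get_obs())
a=cap("top","top0");b=cap("side","side0")
for c in(a,b): print(-c["R"].T@c["t"],c["R"][2],c["K"][0,0],c["d"])
E
```

```text
pics
{'time': 0.0, 'joint_positions': array([ 9.75024731e-01,  3.42692185e-01,  1.52498971e+00,  5.98798703e-07,
        1.27539745e+00, -1.45998367e-01]), 'dq': array([ 0.00047003, -0.00038786,  0.00151744, -0.00143067, -0.00037497,
        0.0008932 ]), 'tau': array([-2.13165200e-03, -4.31234336e+01, -2.44225037e+01,  7.16795702e-02,
        5.58782613e-02, -1.29927507e-04]), 'tool_pos': array([228.00498029, 472.46661513, 226.0703404 ]), 'tcp_rot': array([-1.71717984,  1.56930963, -2.16695325]), 'contact_force': array([-0.68234835,  0.33096345, -0.42330978]), 'moment': array([-0.01216427,  0.02278525,  0.03076192]), 'grip_width': 91.998342165529}
[ 400.06001254 -101.32994195 1013.5513634 ] [ 0.07825714 -0.01230785 -0.99685723] 472.0052031011613 [-0.1324274  0.         0.         0.         0.       ]
[ 475.56949537 -833.63299947  680.11671421] [-3.54374256e-04  7.84038743e-01 -6.20711788e-01] 532.3670295890806 [-0.21131192  0.          0.          0.          0.        ]
```

View pics/top0.png

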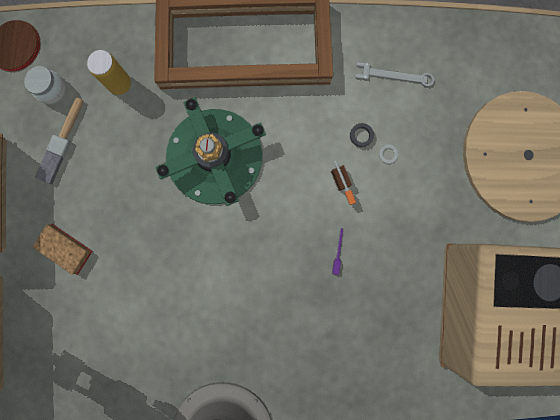

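View pics/side0.png

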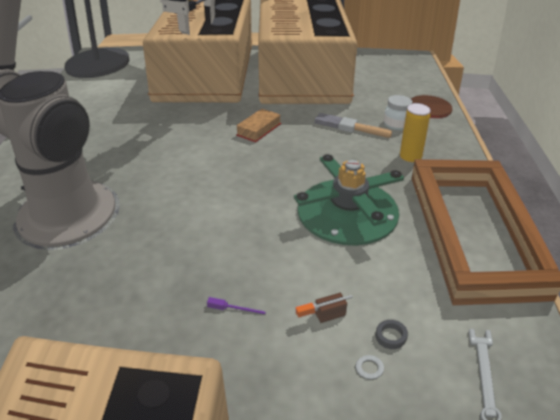

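The top view shows the brass nut at (209,148) and the spindle with its red line. The pin with the orange handle is at (349,198) on the wooden rest. The look-alike at (338,260) is purple and lies flat on the bench, so I leave it alone. The side view agrees: orange pin at (306,309), purple at (218,303).

```bash
python3 - <<'E'
from h import *
a=load("top0");b=load("side0")
def m(c,lo,hi,box):
    h=cv2.cvtColor(c["color"],cv2.COLOR_RGB2HSV); k=cv2.inRange(h,lo,hi); z=np.zeros_like(k); x0,y0,x1,y1=box; z[y0:y1,x0:x1]=k[y0:y1,x0:x1]; return z
for c,box,n in((a,(320,150,375,220),'top'),(b,(285,285,325,325),'side')):
    k=m(c,(3,150,120),(18,255,255),box); ys,xs=np.nonzero(k); print(n,len(xs),xs.mean(),ys.mean(), plane(c,[[xs.mean(),ys.mean()]],34))
# pin dir in top: shank upper end pixel
print(deproj(a,[[349,197],[337,165]]), deproj(a,[[209,147]]))
# nut: brass mask in top
k=m(a,(10,90,100),(30,255,255),(185,120,235,175)); ys,xs=np.nonzero(k); ctr=[(xs.min()+xs.max())/2,(ys.min()+ys.max())/2]; print(ctr,plane(a,[ctr],112))
t=cv2.resize(a["color"][118:178,180:240,::-1],(400,400),interpolation=cv2.INTER_CUBIC)
p=cv2.resize(a["color"][155:215,315:375,::-1],(400,400),interpolation=cv2.INTER_CUBIC)
cv2.imwrite("pics/c1.png",np.hstack([t,p]))
E
```

```text
top 87 349.95402298850576 196.93103448275863 [[ 501.9402383  -270.32749743   34.        ]]
side 146 304.78767123287673 309.1232876712329 [[ 500.48657715 -273.28200997   34.        ]]
[[ 501.77335538 -268.28671142   34.12231594]
 [ 570.37218184 -244.40930414   28.9276509 ]] [[589.06705609  15.37502496 118.37048917]]
[np.float64(208.0), np.float64(146.5)] [[591.4016515   18.17286871 112.        ]]
```

View pics/c1.png

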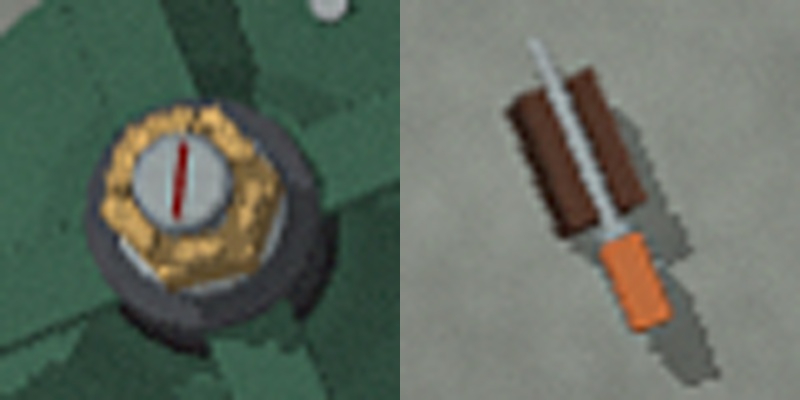

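The crop confirms both. Left: the nut with six slots and the spindle's red line, from crop (177,215) to (183,143). Right: the pin, with orange handle at (635,280) and its tip up-left at (535,40). Next I work out the move to a point above the nut for a wrist-camera view.

```bash
cat >> h.py <<'E'
from scipy.spatial.transform import Rotation as Rn
def tool():
    o=bot.get_obs(); return o,np.array(o["tool_pos"]),Rn.from_euler("xyz",o["tcp_rot"]).as_matrix()
def go(P,yaw=None):
    """shift (m) and turn (deg) to TCP point P (mm), tool y at world angle yaw mod 180; tool down"""
    o,p,R=tool(); s=R.T@(np.array(P,float)-p)/1000
    yy=np.degrees(np.arctan2(R[1,1],R[0,1])); tu=None if yaw is None else (yy-yaw+90)%180-90
    print("t %.2f tcp %s xaxis %s yyaw %.2f q6 %.2f F %s M %s w %.2f"%(o["time"],p.round(1),R[:,0].round(3),yy,o["joint_positions"][5],np.round(o["contact_force"],1),np.round(o["moment"],2),o["grip_width"]))
    print("shift",s.round(4),"turn",tu)
E
python3 - <<'E'
from h import *
go([540,15,250],85)
a=load("top0")
c=a["color"].astype(int); k=(c[:,:,0]>110)&(c[:,:,1]<60)&(c[:,:,2]<60); k[:118]=0;k[178:]=0;k[:,:180]=0;k[:,240:]=0
ys,xs=np.nonzero(k); P=plane(a,np.c_[xs,ys],119)[:,:2]; m=P.mean(0); v=np.linalg.svd(P-m)[2][0]; print(len(xs),m,np.degrees(np.arctan2(v[1],v[0])))
E
```

```text
t 0.10 tcp [228.  472.5 226.1] xaxis [-0.001 -0.001 -1.   ] yyaw 64.23 q6 -0.15 F [-0.2 -0.4  0.1] M [0.04 0.01 0.01] w 91.88
shift [-0.0236 -0.2764  0.4798] turn -20.77082060375173
12 [592.8677982   20.20249169] 173.34322385136514
```

Request:
step_arm(targets=[[[-0.002,-0.02,0.034,0],[-0.004,-0.04,0.069,0],[-0.006,-0.06,0.104,0],[-0.008,-0.08,0.139,0],[-0.01,-0.1,0.173,0]]])

```text
time: 0.52
tool_pos: [340.8, 305.5, 236.1]
tcp_rot: [-1.791, 1.569, -2.24]
contact_force: [0.7, 0.7, 0.5]
grip_width: 91.6
```

Request:
step_arm(targets=[[[-0.002,-0.02,0.034,0],[-0.004,-0.04,0.069,0],[-0.006,-0.06,0.104,0],[-0.008,-0.08,0.139,0],[-0.01,-0.1,0.173,0]]])

```text
time: 0.93
tool_pos: [453.9, 138.4, 246.1]
tcp_rot: [-1.911, 1.569, -2.36]
contact_force: [0.2, 1.3, -0.6]
grip_width: 91.8
```

Request:
step_arm(targets=[[[-0.001,-0.019,0.034,-5],[-0.002,-0.039,0.068,-10],[-0.003,-0.06,0.102,-15],[-0.003,-0.075,0.132,-20],[-0.003,-0.075,0.132,-20]]])

```text
time: 1.35
tool_pos: [542.9, 8.4, 248.2]
tcp_rot: [-1.755, 1.567, -1.856]
contact_force: [-0.2, -0.2, -0.4]
grip_width: 91.9
```

```bash
python3 - <<'E'
from h import *
go([590,17,250],85)
w=cap("wrist","w1"); print(-w["R"].T@w["t"],w["R"][2],w["K"][0,0],proj(w,[590,17,119]))
E
```

```text
t 1.35 tcp [542.9   8.4 248.2] xaxis [-0.001 -0.003 -1.   ] yyaw 84.23 q6 -1.59 F [-0.2 -0.2 -0.4] M [ 0.02  0.07 -0.03] w 91.87
shift [-0.0019  0.0132  0.046 ] turn -0.7690690623025915
[466.96165907  16.12174433 405.60137229] [ 0.28583757 -0.03173813 -0.95775236] 356.20373560567356 [[299.06615713 252.52061298]]
```

View pics/w1.png

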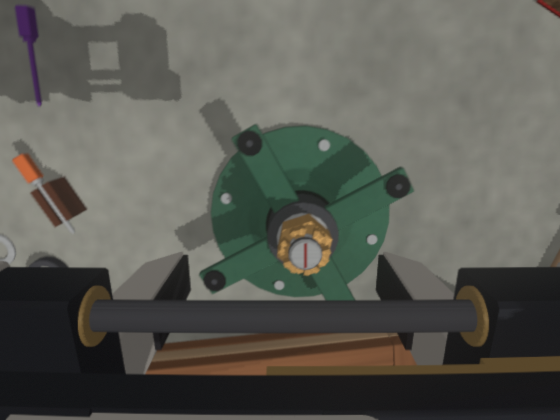

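The wrist view shows the spindle end with its red line at about (305,256). The crown and slots are around it, and the fingers are clear. I'll rectify this patch onto the crown-top plane to read the slot angle.

```bash
cat >> h.py <<'E'
def redline(c,guess,z=119,r=16):
    u,v=proj(c,[guess[0],guess[1],z])[0]; I=c["color"].astype(int); k=(I[:,:,0]>90)&(I[:,:,0]>I[:,:,1]*1.7)&(I[:,:,0]>I[:,:,2]*1.7)
    ys,xs=np.nonzero(k); P=plane(c,np.c_[xs,ys],z)[:,:2]; P=P[np.hypot(*(P-np.array(guess[:2])).T)<r]
    m=P.mean(0); m=(P.min(0)+P.max(0))/2; d=np.linalg.svd(P-P.mean(0))[2][0]; return m,(np.degrees(np.arctan2(d[1],d[0]))+90)%180-90,len(P)
def ortho(c,ctr,z,half,n):
    g=np.linspace(half,-half,n); X,Y=np.meshgrid(g,g,indexing="ij") # rows: +x up, cols: +y left
    uv=proj(c,np.c_[X.ravel()+ctr[0],Y.ravel()+ctr[1],np.full(X.size,z)]).astype(np.float32).reshape(n,n,2)
    return cv2.remap(c["color"],uv[:,:,0],uv[:,:,1],cv2.INTER_CUBIC)
E
python3 - <<'E'
from h import *
w=load("w1"); m,a,n=redline(w,[590,17]); print(m,a,n)
# grey disc centre at 119
I=cv2.cvtColor(w["color"],cv2.COLOR_RGB2HSV); k=cv2.inRange(I,(0,0,110),(180,60,255)); ys,xs=np.nonzero(k); P=plane(w,np.c_[xs,ys],119)[:,:2]; P=P[np.hypot(*(P-m).T)<18]; print(P.min(0),P.max(0),(P.min(0)+P.max(0))/2)
A=ortho(w,m,112,30,400);B=ortho(w,m,102,32,400)
cv2.imwrite("pics/c2.png",np.hstack([A,B])[:,:,::-1])
# brass by angle at crown radius 15.5..21 on z=112
h=cv2.cvtColor(A,cv2.COLOR_RGB2HSV); 
th=np.arange(0,360,2); 
def prof(ctr,im,half,r):
    o=[]
    for t in np.radians(th):
        x=ctr[0]+r*np.cos(t);y=ctr[1]+r*np.sin(t); i=(half-x)/(2*half)*399; j=(half-y)/(2*half)*399
        o.append(im[np.clip(np.round(i).astype(int),0,399),np.clip(np.round(j).astype(int),0,399)].astype(int).mean(0)[2])
    return np.array(o)
p=prof((0,0),h,30,np.arange(16.5,21,.5)); z=(p-p.mean())@np.exp(-6j*np.radians(th)); print("slot (dark) mod60:",np.degrees(np.angle(-np.conj(z)))/6%60)
print(p.round().astype(int).tolist())
E
```

```text
[592.95566364  21.93261109] -4.773155511281189 23
[578.56622715   8.75001821] [606.29910353  36.08645167] [592.43266534  22.41823494]
slot (dark) mod60: 41.58633110143762
[157, 158, 160, 162, 160, 157, 157, 159, 162, 164, 166, 164, 160, 156, 151, 140, 124, 111, 112, 125, 143, 160, 172, 183, 186, 184, 181, 178, 172, 169, 170, 174, 179, 182, 181, 179, 173, 171, 172, 174, 179, 182, 181, 175, 163, 144, 122, 104, 100, 100, 102, 111, 127, 140, 144, 144, 148, 154, 163, 170, 175, 185, 195, 197, 192, 183, 179, 179, 181, 185, 190, 186, 179, 170, 161, 145, 121, 104, 103, 108, 111, 112, 113, 114, 114, 116, 126, 141, 155, 164, 170, 175, 180, 180, 173, 165, 158, 153, 152, 155, 158, 160, 159, 154, 147, 139, 130, 122, 117, 116, 116, 114, 109, 103, 97, 96, 104, 115, 130, 143, 153, 160, 160, 154, 144, 135, 136, 143, 151, 156, 156, 154, 149, 148, 146, 143, 133, 124, 121, 119, 116, 109, 103, 100, 98, 99, 109, 129, 151, 163, 168, 171, 172, 171, 169, 165, 164, 165, 166, 168, 169, 169, 167, 163, 161, 163, 165, 166, 166, 165, 166, 162, 156, 148, 138, 124, 119, 129, 143, 153]
```

View pics/c2.png

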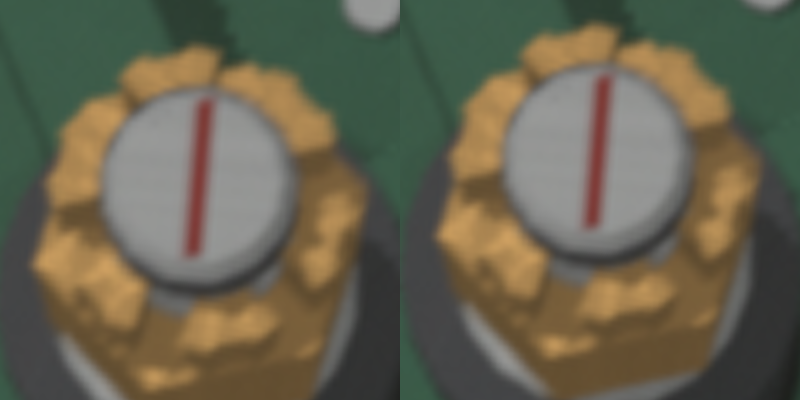

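Spindle axis is about (592.7, 21.8), against (592.9, 20.2) from the top camera. The red line is at about -5°. The slots sit at about 40° mod 60 (hexagon edges 37–39°, profile 41.6°). The flats are therefore near 70°, and a turn of about 45° should bring a slot in line.

```bash
python3 -c "
from h import *
go([592.7,21.5,170],70)"
```

```text
t 1.40 tcp [541.2  10.9 248.1] xaxis [-0.003 -0.002 -1.   ] yyaw 84.04 q6 -1.59 F [0.1 0.4 0.5] M [ 0.05  0.02 -0.01] w 91.97
shift [0.0779 0.016  0.0503] turn 14.037767428685072
```

Request:
step_arm(targets=[[[0.02,0.004,0.012,4],[0.04,0.008,0.025,8],[0.06,0.012,0.038,12],[0.078,0.016,0.05,14],[0.078,0.016,0.05,14]]])

```text
time: 1.82
tool_pos: [591.1, 23.1, 165.7]
tcp_rot: [-2.735, 1.561, -3.084]
contact_force: [-0.9, -0.2, -1.1]
grip_width: 92.1
```

```bash
python3 -c "
from h import *
go([592.7,21.5,82],70)"
```

```text
t 1.82 tcp [591.1  23.1 165.7] xaxis [-0.009 -0.001 -1.   ] yyaw 69.97 q6 -1.31 F [-0.9 -0.2 -1.1] M [ 0.02  0.05 -0.01] w 92.05
shift [ 0.0837 -0.0006  0.0027] turn -0.029695738557450113
```

Request:
step_arm(targets=[[[0.025,0,0.001,0],[0.05,0,0.002,0],[0.07,0,0.002,0],[0.08,0,0.002,0],[0.08,0,0.002,0]]])

```text
time: 2.23
tool_pos: [590.4, 23.1, 84.2]
tcp_rot: [-2.787, 1.557, -3.136]
contact_force: [-0.9, -0.1, -0.4]
grip_width: 91.9
```

```bash
python3 -c "
from h import *
go([592.7,21.5,82],70)"
```

```text
t 2.23 tcp [590.4  23.1  84.2] xaxis [-0.014 -0.    -1.   ] yyaw 70.03 q6 -1.31 F [-0.9 -0.1 -0.4] M [ 0.06 -0.    0.03] w 91.92
shift [ 0.0022 -0.0007  0.0027] turn 0.025145113611671377
```

Request:
step_arm(targets=[[[0.001,-0.0005,0.0025,0],[0.001,-0.0005,0.0025,0],[0.001,-0.0005,0.0025,0],[0.001,-0.0005,0.0025,0],[0.001,-0.0005,0.0025,0]]], jaw=1)

```text
time: 2.65
tool_pos: [593.0, 21.7, 84.1]
tcp_rot: [-2.774, 1.559, -3.122]
contact_force: [-0.2, -0.7, -0.5]
grip_width: 63.3
```

Request:
step_arm(targets=[[[0,0,0,0],[0,0,0,0],[0,0,0,0],[0,0,0,0],[0,0,0,0]]])

```text
time: 3.07
tool_pos: [593.2, 21.6, 84.4]
tcp_rot: [-2.766, 1.559, -3.114]
contact_force: [-0.8, 0.3, 3.3]
grip_width: 46.0
```

```bash
python3 -c "
from h import *
go([592.7,21.5,82],70)"
```

```text
t 3.07 tcp [593.2  21.6  84.4] xaxis [-0.012 -0.    -1.   ] yyaw 70.02 q6 -1.31 F [-0.8  0.3  3.3] M [0.02 0.09 0.03] w 46.05
shift [ 0.0025 -0.0003 -0.0004] turn 0.021650318531058588
```

Flush grip at 46.0 mm, so the flats are at 70° and the slot at 40°. I'll turn clockwise in small steps and read the moment after each.

Request:
step_arm(targets=[[[0,0,0,1.5],[0,0,0,3],[0,0,0,4.5],[0,0,0,6],[0,0,0,7.5]]])

```text
time: 3.48
tool_pos: [593.2, 21.5, 84.5]
tcp_rot: [-2.62, 1.559, -3.101]
contact_force: [-0.7, -0.7, 1.8]
grip_width: 46.0
```

```bash
python3 -c "
from h import *
go([592.7,21.5,82],25)"
```

```text
t 3.48 tcp [593.2  21.5  84.5] xaxis [-0.012 -0.    -1.   ] yyaw 62.46 q6 -1.18 F [-0.7 -0.7  1.8] M [-0.07  0.09  0.06] w 45.99
shift [ 0.0025 -0.0002 -0.0004] turn 37.45732327278206
```

Request:
step_arm(targets=[[[0,0,0,1.5],[0,0,0,3],[0,0,0,4.5],[0,0,0,6],[0,0,0,7.5]]])

```text
time: 3.9
tool_pos: [593.2, 21.5, 84.5]
tcp_rot: [-2.452, 1.559, -3.064]
contact_force: [0.8, -0.4, 1.0]
grip_width: 46.2
```

```bash
python3 -c "
from h import *
go([592.7,21.5,82],25)"
```

```text
t 3.90 tcp [593.2  21.5  84.5] xaxis [-0.012 -0.001 -1.   ] yyaw 54.96 q6 -1.05 F [ 0.8 -0.4  1. ] M [0.01 0.05 0.6 ] w 46.18
shift [ 0.0025 -0.0002 -0.0004] turn 29.96160511135713
```

The moment jumped from about 0.06 to 0.60 N m between 7.5° and 15° of turn, so that's the snug point. The next slot is about 30° further on, inside the 12–50° window. I'll go on to just short of it, then measure.

Request:
step_arm(targets=[[[0,0,0,2.5],[0,0,0,5],[0,0,0,7.5],[0,0,0,10],[0,0,0,12.5]]])

```text
time: 4.32
tool_pos: [593.1, 21.4, 84.5]
tcp_rot: [-2.188, 1.559, -3.019]
contact_force: [-1.0, 0.0, 1.3]
grip_width: 46.4
```

Request:
step_arm(targets=[[[0,0,0,3],[0,0,0,6],[0,0,0,9],[0,0,0,12],[0,0,0,16]]])

```text
time: 4.73
tool_pos: [592.9, 21.2, 84.5]
tcp_rot: [-1.861, 1.558, -2.972]
contact_force: [-0.7, -0.8, 1.2]
grip_width: 46.2
```

```bash
python3 -c "
from h import *
go([592.7,21.5,82],25)
w=cap('wrist','w2')
m,a,n=redline(w,[592.7,21.5]); print(m,a,n)
t=cap('top','t2');print(redline(t,[592.7,21.5]))
A=ortho(w,[592.7,21.8],112,30,400);B=ortho(w,[592.7,21.8],119,30,400);cv2.imwrite('pics/c3.png',np.hstack([A,B])[:,:,::-1])
"
```

```text
t 4.73 tcp [592.9  21.2  84.5] xaxis [-0.012 -0.002 -1.   ] yyaw 26.35 q6 -0.55 F [-0.7 -0.8  1.2] M [-0.1  -0.    0.61] w 46.24
shift [ 0.0025 -0.     -0.0004] turn 1.350375152888887
[584.59602887  22.48188413] 15.460668228894875 40h.py:33: RuntimeWarning: Mean of empty slice.
  m=P.mean(0); m=(P.min(0)+P.max(0))/2; d=np.linalg.svd(P-P.mean(0))[2][0]; return m,(np.degrees(np.arctan2(d[1],d[0]))+90)%180-90,len(P)
  ret = um.true_divide(
Traceback (most recent call last):
  File "h.py", line 33, in redline
    m=P.mean(0); m=(P.min(0)+P.max(0))/2; d=np.linalg.svd(P-P.mean(0))[2][0]; return m,(np.degrees(np.arctan2(d[1],d[0]))+90)%180-90,len(P)
                    ~~~~~^^^
ValueError: zero-size array to reduction operation minimum which has no identity
```

Request:
step_arm(targets=[[[0,0,0,0],[0,0,0,0],[0,0,0,0],[0,0,0,0],[0,0,0,0]]], jaw=0.2)

```text
time: 5.25
tool_pos: [592.9, 21.3, 84.4]
tcp_rot: [-1.899, 1.558, -3.009]
contact_force: [-0.3, 0.3, -0.3]
grip_width: 72.1
```

```bash
python3 -c "
from h import *
go([570,22,200],25)"
```

```text
t 5.25 tcp [592.9  21.3  84.4] xaxis [-0.012 -0.002 -1.   ] yyaw 26.40 q6 -0.55 F [-0.3  0.3 -0.3] M [-0.08  0.05  0.04] w 72.05
shift [-0.1153 -0.0216 -0.0113] turn 1.4033526487180126
```

Request:
step_arm(targets=[[[-0.04,0,0,0],[-0.08,0,0,0],[-0.115,0,0.02,0],[-0.125,0,0.04,0],[-0.125,0,0.04,0]]])

```text
time: 5.67
tool_pos: [615.2, -17.3, 213.4]
tcp_rot: [-1.159, 1.565, -2.27]
contact_force: [-0.0, 0.2, -0.4]
grip_width: 73.7
```

```bash
python3 -c "
from h import *
go([592.9,21.5,84],25)
w=cap('wrist','w2'); print(-w['R'].T@w['t'],proj(w,[592.7,21.5,119]))
print(redline(w,[592.7,21.5]))
A=ortho(w,[592.7,21.8],112,30,400);B=ortho(w,[592.7,21.8],119,30,400);cv2.imwrite('pics/c3.png',np.hstack([A,B])[:,:,::-1])
"
```

```text
t 5.67 tcp [615.2 -17.3 213.4] xaxis [-0.004 -0.004 -1.   ] yyaw 26.31 q6 -0.61 F [-0.   0.2 -0.4] M [-0.06  0.07 -0.02] w 73.67
shift [ 0.1293 -0.0022 -0.045 ] turn 1.3118970901975615
[582.76274671  52.58039052 370.58116463] [[277.62947237 152.86588982]]
(array([593.35073577,  21.99126239]), np.float64(-4.90583948159923), 68)
```

View pics/c3.png

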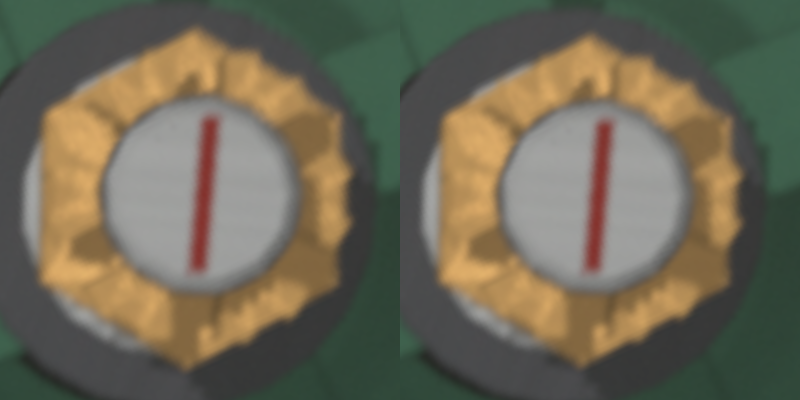

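The rectified wrist view is nearly straight down. The red line is at -4.9°. The nut's corners, and so its slots, are at about -2 to -3°, still 2–3° short as intended. I'll regrip and finish the turn.

Request:
step_arm(targets=[[[0,-0.001,-0.03,0],[0.02,-0.002,-0.045,0],[0.06,-0.002,-0.045,0],[0.1,-0.002,-0.045,0],[0.129,-0.002,-0.045,0]]])

```text
time: 6.13
tool_pos: [587.6, 24.8, 77.7]
tcp_rot: [-1.921, 1.557, -3.031]
contact_force: [0.1, -0.3, -1.3]
grip_width: 73.9
```

```bash
python3 -c "
from h import *
go([593,21.5,84.5],24.6)"
```

```text
t 6.13 tcp [587.6  24.8  77.7] xaxis [-0.014 -0.002 -1.   ] yyaw 26.38 q6 -0.55 F [ 0.1 -0.3 -1.3] M [-0.1   0.02  0.07] w 73.94
shift [-0.0069  0.0033  0.0053] turn 1.7761864584050215
```

Request:
step_arm(targets=[[[-0.005,0.003,0.005,0],[-0.005,0.003,0.005,0],[-0.005,0.003,0.005,0],[-0.005,0.003,0.005,0],[-0.005,0.003,0.005,0]]])

```text
time: 6.55
tool_pos: [592.5, 21.8, 83.2]
tcp_rot: [-1.915, 1.557, -3.025]
contact_force: [-0.6, -0.5, -1.2]
grip_width: 73.9
```

Request:
step_arm(targets=[[[0,0,0,0],[0,0,0,0],[0,0,0,0],[0,0,0,0],[0,0,0,0]]], jaw=1)

```text
time: 6.97
tool_pos: [592.4, 21.8, 83.3]
tcp_rot: [-1.903, 1.557, -3.014]
contact_force: [-0.4, -0.4, 1.9]
grip_width: 46.4
```

```bash
python3 -c "
from h import *
go([593,21.5,84.5],24.6)"
```

```text
t 6.97 tcp [592.4  21.8  83.3] xaxis [-0.014 -0.002 -1.   ] yyaw 26.39 q6 -0.55 F [-0.4 -0.4  1.9] M [-0.02  0.05  0.02] w 46.42
shift [-0.0012  0.0004  0.0005] turn 1.7876003731288677
```

Request:
step_arm(targets=[[[0,0,0,0],[0,0,0,0.6],[0,0,0,1.2],[0,0,0,1.8],[0,0,0,2.4]]])

```text
time: 7.38
tool_pos: [592.4, 21.8, 83.4]
tcp_rot: [-1.846, 1.557, -2.998]
contact_force: [-0.4, 0.0, 1.6]
grip_width: 46.0
```

```bash
python3 -c "
from h import *
go([593,21.5,84.5],24)"
```

```text
t 7.38 tcp [592.4  21.8  83.4] xaxis [-0.014 -0.002 -1.   ] yyaw 23.96 q6 -0.51 F [-0.4  0.   1.6] M [0.03 0.05 0.6 ] w 46.04
shift [-0.0011  0.0004  0.0005] turn -0.04253667800975336
```

Request:
step_arm(targets=[[[0,0,0,0],[0,0,0,0],[0,0,0,0],[0,0,0,0],[0,0,0,0]]], jaw=0.2)

```text
time: 7.8
tool_pos: [592.4, 21.7, 83.3]
tcp_rot: [-1.851, 1.557, -3.004]
contact_force: [-0.2, 0.9, 0.8]
grip_width: 71.9
```

Request:
step_arm(targets=[[[-0.04,0,0,0],[-0.08,0,0,0],[-0.11,0,0.02,0],[-0.12,0,0.045,0],[-0.12,0,0.045,0]]])

```text
time: 8.22
tool_pos: [615.3, -22.8, 207.2]
tcp_rot: [-1.241, 1.564, -2.397]
contact_force: [-0.8, -0.7, -0.9]
grip_width: 73.6
```

```bash
python3 -c "
from h import *
go([593,21.5,84],24)
w=cap('wrist','w3'); m,a,n=redline(w,[592.7,21.5]);print(m,a,n)
A=ortho(w,m,112,30,400);B=ortho(w,m,102,30,400);cv2.imwrite('pics/c4.png',np.hstack([A,B])[:,:,::-1])
go([499.5,-270.5,150],109)
"
```

```text
t 8.22 tcp [615.3 -22.8 207.2] xaxis [-0.005 -0.005 -1.   ] yyaw 23.80 q6 -0.57 F [-0.8 -0.7 -0.9] M [-0.09  0.01 -0.03] w 73.64
shift [ 0.1231 -0.0017 -0.0498] turn -0.19556697934066847
[593.18738967  21.95329948] -5.022159410580656 76
t 8.27 tcp [613.6 -21.  204.8] xaxis [-0.01  -0.003 -1.   ] yyaw 23.80 q6 -0.57 F [-0.2 -0.6 -0.6] M [-0.03  0.06  0.01] w 73.42
shift [ 0.0565 -0.2045  0.1823] turn -85.19843970142911
```

View pics/c4.png

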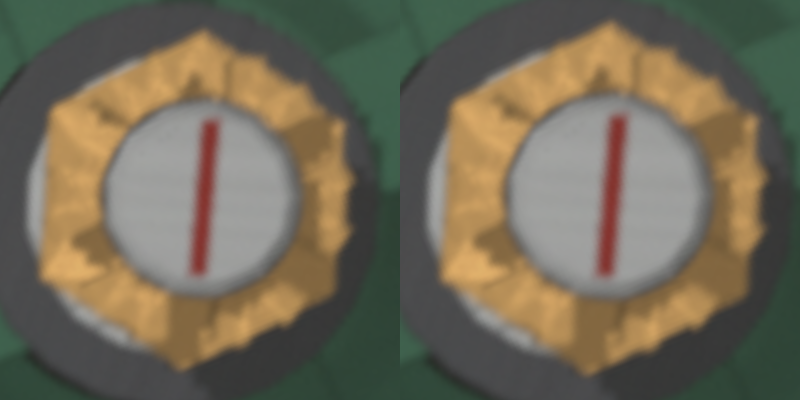

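The red line reads -5.0°. The nut's corner axis is about -4° from the picture and -6° from the finger pose, so it is aligned within about 1°. Now to the pin, turning the tool across it on the way.

Request:
step_arm(targets=[[[0,-0.029,0.026,-7],[0,-0.058,0.052,-14],[0,-0.087,0.078,-21],[0,-0.116,0.104,-28],[0,-0.146,0.13,-35]]], jaw=0.35)

```text
time: 8.68
tool_pos: [532.7, -195.8, 204.8]
tcp_rot: [-2.475, 1.559, -3.031]
contact_force: [0.3, -0.7, -1.0]
grip_width: 59.6
```

```bash
python3 -c "
from h import *
go([498,-272,150],109)"
```

```text
t 8.68 tcp [ 532.7 -195.8  204.8] xaxis [-0.012 -0.001 -1.   ] yyaw 58.13 q6 -1.50 F [ 0.3 -0.7 -1. ] M [-0.05  0.01  0.02] w 59.59
shift [ 0.0553 -0.0827  0.0113] turn -50.87267816587527
```

Request:
step_arm(targets=[[[0.01,-0.017,0.002,-7],[0.02,-0.034,0.004,-14],[0.03,-0.051,0.006,-21],[0.04,-0.068,0.009,-28],[0.055,-0.083,0.011,-35]]])

```text
time: 9.1
tool_pos: [497.0, -272.4, 149.6]
tcp_rot: [-3.132, 1.559, -3.072]
contact_force: [0.5, -0.2, -0.1]
grip_width: 60.0
```

Request:
step_arm(targets=[[[0,0,0,-5],[0,0,0,-11],[0,0,0,-16],[0,0,0,-16],[0,0,0,-16]]])

```text
time: 9.52
tool_pos: [496.6, -271.5, 148.7]
tcp_rot: [2.771, 1.557, 3.108]
contact_force: [-0.1, 0.6, -0.2]
grip_width: 59.3
```

```bash
python3 -c "
from h import *
w=cap('wrist','w4')
h=cv2.cvtColor(w['color'],cv2.COLOR_RGB2HSV);k=cv2.inRange(h,(3,150,90),(16,255,255))
n,l,st,ce=cv2.connectedComponentsWithStats(k)
for s,c in zip(st[1:],ce[1:]):
    if s[4]>100: print(s,c,plane(w,[c],36))
i=1+np.argmin([np.hypot(*(plane(w,[c],36)[0,:2]-[501,-270])) for c in ce[1:]]); ys,xs=np.nonzero(l==i)
r=cv2.minAreaRect(plane(w,np.c_[xs,ys],36)[:,:2].astype(np.float32));print(r)
g=[r[0][0],r[0][1]]
cv2.imwrite('pics/c5.png',cv2.resize(ortho(w,[g[0]+35,g[1]+12],32,65,520),None,fx=1,fy=1)[:,:,::-1])
go([*g,150],109)
"
```

```text
[275 195  19  38 609] [283.6272578  213.86699507] [[ 500.5819517 -269.9622808   36.       ]]
((500.6496887207031, -270.04376220703125), (30.416732788085938, 13.483524322509766), 23.206735610961914)
t 9.57 tcp [ 496.7 -271.6  149. ] xaxis [-0.013  0.    -1.   ] yyaw 109.31 q6 -2.54 F [ 0.5 -0.3  0.2] M [ 0.09 -0.01 -0.03] w 59.89
shift [-0.0011  0.0002  0.0042] turn 0.3112856181980561
```

View pics/c5.png

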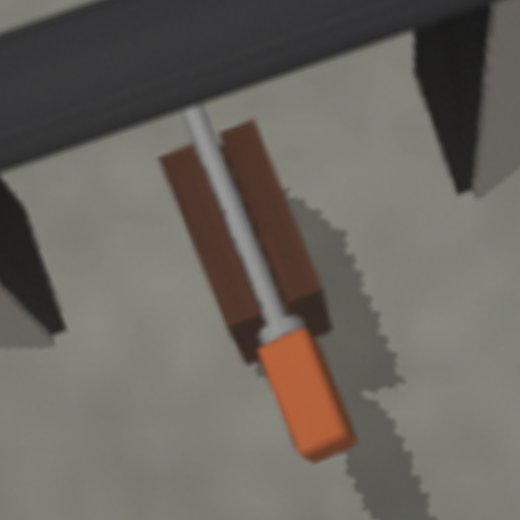

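The crop shows the orange handle centred at about (307,390) and the shank running up-left in the groove at 22°. The handle measures 30.4 × 13.5 mm, which fits the description, so this is the right pin. Going down to grasp it.

```bash
python3 -c "
from h import *
go([500.4,-270,10],112)"
```

```text
t 9.57 tcp [ 496.7 -271.6  149. ] xaxis [-0.013  0.    -1.   ] yyaw 109.31 q6 -2.54 F [ 0.5 -0.3  0.2] M [ 0.09 -0.01 -0.03] w 59.89
shift [ 0.1389 -0.0003  0.0057] turn -2.688714381801944
```

Request:
step_arm(targets=[[[0.02,0,0.004,-2.5],[0.05,0,0.003,-2.5],[0.08,0,0.003,-2.5],[0.1,0,0.003,-2.5],[0.105,0,0.003,-2.5]]])

```text
time: 9.98
tool_pos: [496.2, -268.8, 40.3]
tcp_rot: [2.538, 1.552, 2.917]
contact_force: [0.1, 0.3, 0.2]
grip_width: 59.8
```

```bash
python3 -c "
from h import *
go([500.4,-270,10],112)"
```

```text
t 9.98 tcp [ 496.2 -268.8   40.3] xaxis [-0.018  0.004 -1.   ] yyaw 111.70 q6 -2.57 F [0.1 0.3 0.2] M [0.1  0.07 0.03] w 59.79
shift [ 0.0302 -0.003   0.004 ] turn -0.29955737660091586
```

Request:
step_arm(targets=[[[0.01,-0.002,0.004,0],[0.02,-0.003,0.005,0],[0.029,-0.003,0.005,0],[0.029,-0.003,0.005,0],[0.029,-0.003,0.005,0]]])

```text
time: 10.4
tool_pos: [501.5, -269.6, 11.2]
tcp_rot: [2.536, 1.552, 2.914]
contact_force: [-0.1, -0.1, -0.0]
grip_width: 60.3
```

Request:
step_arm(targets=[[[0,0,0,0],[0,0,0,0],[0,0,0,0],[0,0,0,0],[0,0,0,0]]], jaw=1)

```text
time: 10.82
tool_pos: [501.6, -269.7, 11.5]
tcp_rot: [2.548, 1.552, 2.927]
contact_force: [0.1, 0.2, 0.6]
grip_width: 30.7
```

Request:
step_arm(targets=[[[0,0,0,0],[0,0,0,0],[0,0,0,0],[0,0,0,0],[0,0,0,0]]])

```text
time: 11.23
tool_pos: [501.6, -269.8, 11.6]
tcp_rot: [2.55, 1.552, 2.928]
contact_force: [0.3, -0.7, 1.3]
grip_width: 13.4
```

```bash
python3 -c "
from h import *
go([500.4,-270,130],112)"
```

```text
t 11.23 tcp [ 501.6 -269.8   11.6] xaxis [-0.018  0.004 -1.   ] yyaw 111.69 q6 -2.57 F [ 0.3 -0.7  1.3] M [-0.    0.06 -0.01] w 13.40
shift [-0.1184  0.0015 -0.003 ] turn -0.3138732870745713
```

Gripped at 13.4 mm wide. The pin axis sits at TCP + 17.4 mm. Lifting straight up.

Request:
step_arm(targets=[[[-0.015,0,0,0],[-0.04,0,0,0],[-0.07,0,-0.001,0],[-0.1,0.001,-0.002,0],[-0.13,0.001,-0.003,0]]])

```text
time: 11.65
tool_pos: [500.4, -270.2, 142.7]
tcp_rot: [2.531, 1.552, 2.91]
contact_force: [-0.3, -0.7, -0.8]
grip_width: 13.6
```

```bash
python3 -c "
from h import *
go([466,33,140],85)"
```

```text
t 11.65 tcp [ 500.4 -270.2  142.7] xaxis [-0.019  0.004 -1.   ] yyaw 111.69 q6 -2.57 F [-0.3 -0.7 -0.8] M [ 0.02 -0.03  0.01] w 13.61
shift [0.0047 0.2944 0.0801] turn 26.691847345803723
```

Request:
step_arm(targets=[[[0,0.036,0.01,3],[0,0.073,0.02,6],[0,0.11,0.03,9],[0,0.147,0.04,12],[0,0.18,0.049,15]]])

```text
time: 12.07
tool_pos: [478.6, -82.8, 144.0]
tcp_rot: [2.781, 1.551, 2.895]
contact_force: [0.7, -0.5, -0.3]
grip_width: 13.7
```

```bash
python3 -c "
from h import *
go([466,33,140],85)"
```

```text
t 12.07 tcp [478.6 -82.8 144. ] xaxis [-0.019  0.005 -1.   ] yyaw 96.54 q6 -2.01 F [ 0.7 -0.5 -0.3] M [ 0.07  0.02 -0.03] w 13.68
shift [0.0048 0.1164 0.0008] turn 11.536881287515655
```

Request:
step_arm(targets=[[[0.001,0.035,0,4],[0.002,0.07,0,8],[0.003,0.1,0,11.5],[0.003,0.116,0.001,11.5],[0.003,0.116,0.001,11.5]]])

```text
time: 12.48
tool_pos: [465.6, 35.5, 141.8]
tcp_rot: [2.946, 1.551, 2.863]
contact_force: [-0.1, -0.3, 0.6]
grip_width: 13.6
```

```bash
python3 -c "
from h import *
go([468,32.8,90.1],85)
w=cap('wrist','w5'); s=cap('side','s5')
cv2.imwrite('pics/c6.png',np.hstack([w['color'][140:420,130:430],cv2.resize(s['color'][110:230,270:430],(373,280))])[:,:,::-1])
"
```

```text
t 12.48 tcp [465.6  35.5 141.8] xaxis [-0.019  0.006 -1.   ] yyaw 85.24 q6 -1.58 F [-0.1 -0.3  0.6] M [-0.01  0.05  0.01] w 13.65
shift [ 0.0517 -0.0027  0.0037] turn 0.24005522778148247
```

View pics/c6.png

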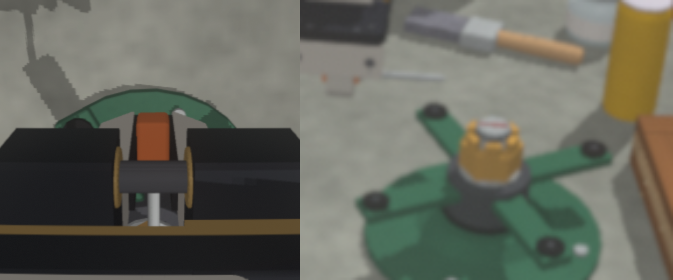

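Request:
step_arm(targets=[[[0.015,-0.002,0.002,0.2],[0.03,-0.003,0.002,0.2],[0.045,-0.003,0.002,0.2],[0.05,-0.003,0.002,0.2],[0.05,-0.003,0.002,0.2]]])

```text
time: 13.0
tool_pos: [466.5, 28.8, 90.7]
tcp_rot: [3.025, 1.549, 2.936]
contact_force: [0.0, -0.0, -0.7]
grip_width: 13.5
```

```bash
python3 -c "
from h import *
go([468,32.8,90.1],85)
t=cap('top','t6'); s=cap('side','s6')
u=np.array([.9962,-.0872,0]); A=np.array([592.7,21.9,107.5])
for c in (t,s): print([proj(c,A-u*d).round(1).tolist() for d in (22,40,60)])
a=proj(t,A)[0].astype(int);b=proj(s,A)[0].astype(int)
f=lambda c,a:cv2.resize(c['color'][a[1]-35:a[1]+45,a[0]-50:a[0]+30],(390,390),interpolation=cv2.INTER_CUBIC)
print(a,b)
cv2.imwrite('pics/c7.png',np.hstack([f(t,a),f(s,b)])[:,:,::-1])
"
```

```text
t 13.00 tcp [466.5  28.8  90.7] xaxis [-0.021  0.004 -1.   ] yyaw 84.87 q6 -1.59 F [ 0.  -0.  -0.7] M [-0.01  0.02 -0.02] w 13.52
shift [0.0006 0.0041 0.0012] turn -0.1268617533469012
[[[205.2, 157.4]], [[204.3, 166.5]], [[203.2, 176.6]]]
[[[341.2, 167.0]], [[331.9, 166.4]], [[321.6, 165.6]]]
[206 146] [352 167]
```

View pics/c7.png

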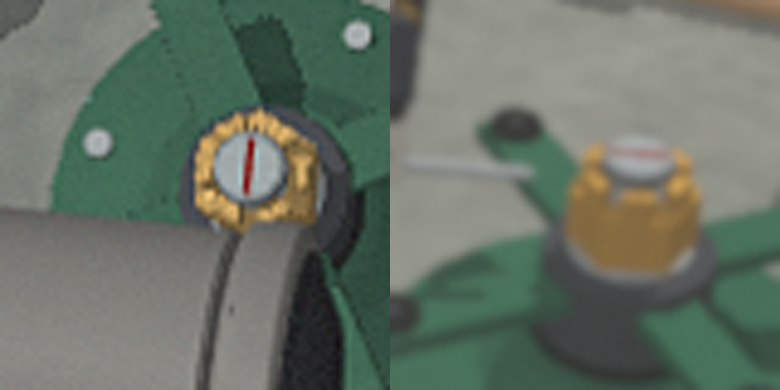

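The side view shows the pin tip at full-image (331,167), level with the predicted hole axis to within a pixel. That pixel matches the measured 4 mm sideways error. I'll correct that and close in.

Request:
step_arm(targets=[[[0.0006,0.002,0.003,0],[0.0006,0.004,0.006,0],[0.0006,0.004,0.009,0],[0.0006,0.004,0.011,0],[0.0006,0.004,0.011,0]]])

```text
time: 13.52
tool_pos: [479.6, 32.1, 91.7]
tcp_rot: [2.997, 1.553, 2.908]
contact_force: [0.9, -0.5, -0.8]
grip_width: 13.2
```

```bash
cat > ins.py <<'E'
from h import *
u=np.array([.9962,-.0872]); A=np.array([592.6,21.9])
o,p,R=tool(); 
g=p-19*R[:,0]; d=(A-g[:2])@u; lat=(g[:2]-A)@np.array([-u[1],u[0]])
print("grasp->axis",round(d,1),"lat(+left)",round(lat,2))
go([*(A-u*d+ (p-g)[:2]),90.1],85)
E
python3 ins.py
```

```text
grasp->axis 113.1 lat(+left) 0.26
t 13.52 tcp [479.6  32.1  91.7] xaxis [-0.017  0.004 -1.   ] yyaw 84.91 q6 -1.58 F [ 0.9 -0.5 -0.8] M [0.04 0.08 0.02] w 13.18
shift [ 0.0016 -0.0003  0.    ] turn -0.08538602936246775
```

Request:
step_arm(targets=[[[0.0016,-0.0003,0.001,0],[0.0016,-0.0003,0.002,0],[0.0016,-0.0003,0.003,0],[0.0016,-0.0003,0.003,0],[0.0016,-0.0003,0.003,0]]])

```text
time: 13.93
tool_pos: [482.6, 31.5, 90.0]
tcp_rot: [3.0, 1.553, 2.912]
contact_force: [-0.7, -0.2, -0.6]
grip_width: 13.5
```

```bash
python3 ins.py
```

```text
grasp->axis 110.1 lat(+left) -0.05
t 13.93 tcp [482.6  31.5  90. ] xaxis [-0.017  0.004 -1.   ] yyaw 84.92 q6 -1.58 F [-0.7 -0.2 -0.6] M [-0.01  0.01 -0.01] w 13.54
shift [-0.0001  0.     -0.    ] turn -0.0822049373797995
```

Dead on line. Advancing in small steps and watching the force.

Request:
step_arm(targets=[[[0,0,0.002,0],[0,0,0.004,0],[0,0,0.006,0],[0,0,0.008,0],[0,0,0.01,0]]])

```text
time: 14.35
tool_pos: [492.7, 30.6, 89.8]
tcp_rot: [3.001, 1.553, 2.912]
contact_force: [0.4, -0.7, -0.3]
grip_width: 13.7
```

```bash
python3 ins.py
```

```text
grasp->axis 99.9 lat(+left) -0.07
t 14.35 tcp [492.7  30.6  89.8] xaxis [-0.017  0.004 -1.   ] yyaw 84.92 q6 -1.58 F [ 0.4 -0.7 -0.3] M [0.   0.02 0.02] w 13.68
shift [-0.0003  0.0001 -0.    ] turn -0.07992338405775001
```

Request:
step_arm(targets=[[[0,0,0.002,0],[0,0,0.004,0],[0,0,0.006,0],[0,0,0.008,0],[0,0,0.01,0]]])

```text
time: 14.77
tool_pos: [502.9, 29.7, 89.6]
tcp_rot: [3.0, 1.553, 2.911]
contact_force: [-0.0, -0.2, -0.3]
grip_width: 13.7
```

```bash
python3 ins.py
```

```text
grasp->axis 89.7 lat(+left) -0.07
t 14.77 tcp [502.9  29.7  89.6] xaxis [-0.017  0.004 -1.   ] yyaw 84.92 q6 -1.58 F [-0.  -0.2 -0.3] M [-0.07 -0.01 -0.04] w 13.73
shift [-0.0005  0.0001 -0.    ] turn -0.08099300596131798
```

It's in the hole with no force. Continuing, with a small height correction.

Request:
step_arm(targets=[[[-0.0003,0,0.003,0],[-0.0004,0,0.006,0],[-0.0005,0,0.009,0],[-0.0006,0,0.012,0],[-0.0007,0,0.015,0]]])

```text
time: 15.18
tool_pos: [518.2, 28.3, 90.0]
tcp_rot: [2.999, 1.553, 2.91]
contact_force: [-0.5, 0.6, -0.6]
grip_width: 13.6
```

```bash
python3 ins.py
```

```text
grasp->axis 74.4 lat(+left) -0.12
t 15.18 tcp [518.2  28.3  90. ] xaxis [-0.017  0.004 -1.   ] yyaw 84.91 q6 -1.58 F [-0.5  0.6 -0.6] M [ 0. -0. -0.] w 13.56
shift [-0.0001  0.0001 -0.    ] turn -0.08545419832344692
```

Request:
step_arm(targets=[[[0,0,0.003,0],[-0.0001,0,0.006,0],[-0.0001,0,0.009,0],[-0.0002,0,0.012,0],[-0.0003,0,0.015,0]]])

```text
time: 15.6
tool_pos: [533.4, 27.0, 90.0]
tcp_rot: [2.998, 1.553, 2.909]
contact_force: [0.3, 0.1, -0.3]
grip_width: 13.6
```

```bash
python3 ins.py
```

```text
grasp->axis 59.1 lat(+left) -0.12
t 15.60 tcp [533.4  27.   90. ] xaxis [-0.017  0.004 -1.   ] yyaw 84.92 q6 -1.58 F [ 0.3  0.1 -0.3] M [-0.01 -0.02  0.02] w 13.59
shift [-0.0001  0.0001 -0.    ] turn -0.08410236208862898
```

Request:
step_arm(targets=[[[0,0,0.003,0],[-0.0001,0,0.006,0],[-0.0001,0,0.009,0],[-0.0002,0,0.012,0],[-0.0003,0,0.015,0]]])

```text
time: 16.02
tool_pos: [548.5, 25.7, 90.0]
tcp_rot: [3.001, 1.552, 2.913]
contact_force: [-3.8, 0.6, 0.4]
grip_width: 13.7
```

```bash
python3 ins.py
```

```text
grasp->axis 43.9 lat(+left) -0.14
t 16.02 tcp [548.5  25.7  90. ] xaxis [-0.018  0.004 -1.   ] yyaw 84.92 q6 -1.58 F [-3.8  0.6  0.4] M [ 0.04  0.73 -0.02] w 13.73
shift [-0.0001  0.0001 -0.    ] turn -0.08369115516663328
```

Request:
step_arm(targets=[[[0,0,0.0005,0],[0,0,0.001,0],[0,0,0.0015,0],[0,0,0.002,0],[0,0,0.0025,0]]])

```text
time: 16.43
tool_pos: [549.1, 25.7, 89.7]
tcp_rot: [3.031, 1.548, 2.943]
contact_force: [-8.0, 0.2, 3.3]
grip_width: 13.7
```

```bash
python3 ins.py
```

```text
grasp->axis 43.2 lat(+left) -0.1
t 16.43 tcp [549.1  25.7  89.7] xaxis [-0.022  0.004 -1.   ] yyaw 84.93 q6 -1.58 F [-8.   0.2  3.3] M [ 0.08  1.36 -0.04] w 13.68
shift [-0.0004  0.0001 -0.    ] turn -0.07244101074600451
```

Resistance at a grasp distance of 43.2 mm, where I expected about 40–42. I'll check from the side whether the collar is home.

```bash
python3 -c "
from h import *
s=cap('side','s7')
A=np.array([592.6,21.9,107.5]);b=proj(s,A)[0];print(b)
u=np.array([.9962,-.0872,0])
for d in (22,22.5,26.5,41.5,-43.5):print(d,proj(s,A-u*d).round(1))
b=b.astype(int)
cv2.imwrite('pics/c8.png',cv2.resize(s['color'][b[1]-25:b[1]+25,b[0]-45:b[0]+35],(800,500),interpolation=cv2.INTER_CUBIC)[:,:,::-1])
"
```

```text
[352.48045481 167.85905872]
22 [[341.1 167. ]]
22.5 [[340.9 167. ]]
26.5 [[338.8 166.9]]
41.5 [[331.1 166.3]]
-43.5 [[374.9 169.5]]
```

View pics/c8.png

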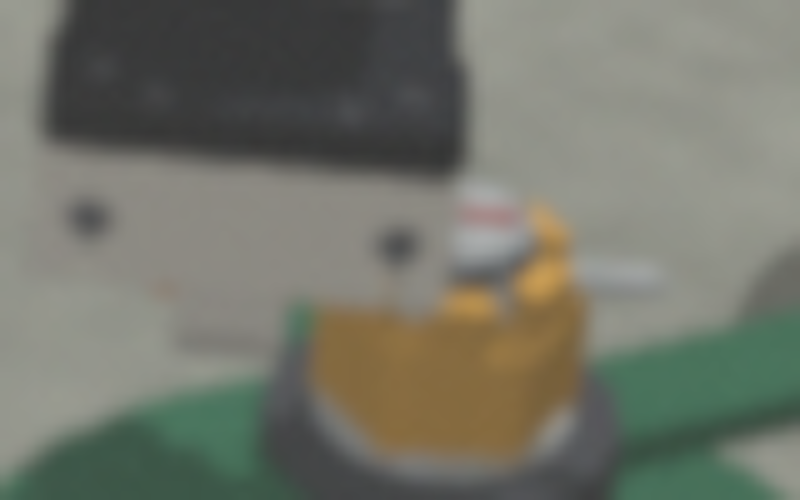

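The side crop shows the tip out the far side at full-image (373,169.5), about 3 mm short of home (374.9). The collar front is therefore near 26 mm, which is the hexagon's corner radius. Its lower rim is catching the hexagon's top edge, so I'll back off, lift about 1 mm within the hole's play, and slide on.

Request:
step_arm(targets=[[[0,0,-0.002,0],[0,0,-0.003,0],[-0.0005,0,-0.003,0],[-0.001,0,-0.003,0],[-0.0012,0,-0.003,0]]])

```text
time: 16.9
tool_pos: [546.6, 25.9, 91.2]
tcp_rot: [3.026, 1.549, 2.937]
contact_force: [-0.1, 0.5, -0.2]
grip_width: 13.7
```

```bash
python3 ins.py
```

```text
grasp->axis 45.8 lat(+left) -0.11
t 16.90 tcp [546.6  25.9  91.2] xaxis [-0.021  0.004 -1.   ] yyaw 84.93 q6 -1.58 F [-0.1  0.5 -0.2] M [ 0.05 -0.03 -0.01] w 13.67
shift [0.0011 0.0001 0.    ] turn -0.07499302353645021
```

Request:
step_arm(targets=[[[0,0,0.001,0],[0,0,0.002,0],[0,0,0.003,0],[0,0,0.0035,0],[0,0,0.0035,0]]])

```text
time: 17.32
tool_pos: [550.3, 25.5, 91.1]
tcp_rot: [3.025, 1.549, 2.936]
contact_force: [0.8, -0.1, -0.3]
grip_width: 13.4
```

```bash
python3 ins.py
```

```text
grasp->axis 42.1 lat(+left) -0.15
t 17.32 tcp [550.3  25.5  91.1] xaxis [-0.021  0.004 -1.   ] yyaw 84.92 q6 -1.58 F [ 0.8 -0.1 -0.3] M [ 0.03 -0.04  0.01] w 13.41
shift [0.001  0.0001 0.    ] turn -0.07943434542063699
```

Past the corner with no force. Now on until the collar meets the crown.

Request:
step_arm(targets=[[[0,0,0.0004,0],[0,0,0.0008,0],[0,0,0.0012,0],[0,0,0.0016,0],[0,0,0.0016,0]]])

```text
time: 17.73
tool_pos: [551.9, 25.4, 91.0]
tcp_rot: [3.026, 1.549, 2.937]
contact_force: [-0.4, 0.2, -0.1]
grip_width: 13.8
```

```bash
python3 ins.py
```

```text
grasp->axis 40.5 lat(+left) -0.14
t 17.73 tcp [551.9  25.4  91. ] xaxis [-0.021  0.004 -1.   ] yyaw 84.92 q6 -1.58 F [-0.4  0.2 -0.1] M [ 0.09  0.03 -0.05] w 13.84
shift [0.0009 0.0001 0.    ] turn -0.07896777523906451
```

Request:
step_arm(targets=[[[0,0,0.0003,0],[0,0,0.0006,0],[0,0,0.0009,0],[0,0,0.0012,0],[0,0,0.0012,0]]])

```text
time: 18.15
tool_pos: [552.4, 25.4, 90.9]
tcp_rot: [3.035, 1.548, 2.946]
contact_force: [-4.7, 0.2, 2.3]
grip_width: 13.7
```

```bash
python3 ins.py
```

```text
grasp->axis 40.0 lat(+left) -0.1
t 18.15 tcp [552.4  25.4  90.9] xaxis [-0.023  0.004 -1.   ] yyaw 84.93 q6 -1.58 F [-4.7  0.2  2.3] M [0.06 0.63 0.02] w 13.70
shift [0.0008 0.0001 0.    ] turn -0.07300963810658345
```

Contact at 40.0 mm, as computed for fully home, with 4.7 N. Releasing.

Request:
step_arm(targets=[[[0,0,0,0],[0,0,0,0],[0,0,0,0],[0,0,0,0],[0,0,0,0]]], jaw=0.5)

```text
time: 18.57
tool_pos: [552.7, 25.3, 91.0]
tcp_rot: [3.032, 1.548, 2.944]
contact_force: [0.5, 0.6, -0.2]
grip_width: 42.4
```

Request:
step_arm(targets=[[[-0.01,0,0,0],[-0.03,0,0,0],[-0.06,0,0,0],[-0.09,0,0,0],[-0.12,0,0,0]]])

```text
time: 18.98
tool_pos: [555.2, 24.8, 213.0]
tcp_rot: [3.032, 1.549, 2.943]
contact_force: [0.9, -0.1, -0.1]
grip_width: 46.0
```

Request:
step_arm(targets=[[[0,0,-0.02,0],[0,0,-0.05,0],[0,0,-0.08,0],[0,0,-0.08,0],[0,0,-0.08,0]]])

```text
time: 19.4
tool_pos: [475.0, 32.0, 216.0]
tcp_rot: [3.022, 1.55, 2.934]
contact_force: [1.3, 0.1, 0.0]
grip_width: 46.2
```

```bash
python3 -c "
from h import *
go([500,25,200])
s=cap('side','s9');w=cap('wrist','w9')
A=np.array([592.6,21.9,107.5]);b=proj(s,A)[0].astype(int);u=np.array([.9962,-.0872,0])
print(b,proj(s,A+u*43.5),proj(s,A-u*41.5),proj(s,A-u*22.5))
O=ortho(w,[580,23],110,60,400)
cv2.imwrite('pics/c9.png',np.hstack([cv2.resize(s['color'][b[1]-32:b[1]+32,b[0]-38:b[0]+26],(400,400),interpolation=cv2.INTER_CUBIC),O])[:,:,::-1])
"
```

```text
t 19.40 tcp [475.  32. 216.] xaxis [-0.02   0.004 -1.   ] yyaw 84.94 q6 -1.58 F [1.3 0.1 0. ] M [-0.03 -0.04 -0.04] w 46.24
shift [ 0.0155 -0.0048  0.0258] turn None
[352 167] [[374.88375983 169.5109544 ]] [[331.09996518 166.31572638]] [[340.88646198 167.0181857 ]]
```

View pics/c9.png

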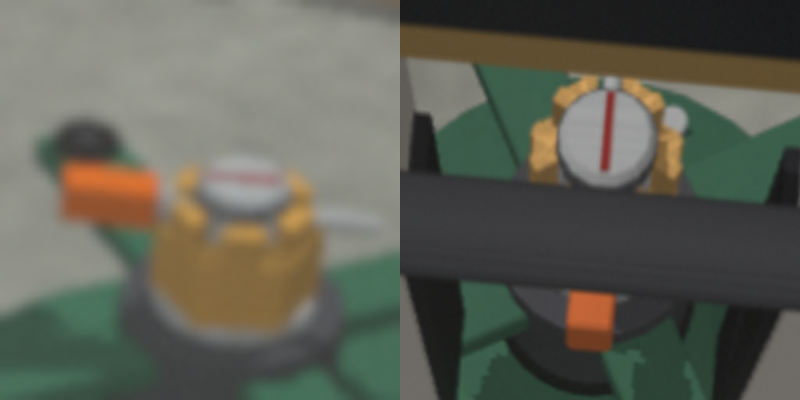

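The last view shows the pin through the nut. Its tip is at side-image (374.8,170.5) against (374.9,169.5) predicted for fully home, and the handle centre is at (331.6,165.7) against (331.1,166.3). Collar is at the crown and the gripper is clear.

```bash
python3 -c "
from plant import bot
print(bot.close_job())"
```

```text
the job is handed in; nothing more can be done
None
```

The castle nut is set and the orange-handled pin is fully home through the slot and cross hole. I handed the job in at about 19.5 s, with the gripper open and well clear.

- **Nut:** I turned it clockwise. The drag jumped from about 0.06 to 0.60 N m between 7.5° and 15° of turn, which is the snug point. I carried on about 30° more to the next slot, for about 45–46° in total.
- **Slot alignment:** The red line on the spindle reads -5.0°. The slot is at -4° by picture and -6° by finger pose. These two checks disagree by about 2°, but both are within the 3° the pin allows.
- **Pin:** It entered with no measurable force. It first stopped about 3 mm short, at up to 8.4 N. I took this to be the collar's rim catching the nut's hexagon corner. I backed off, lifted it about 1 mm, and it slid on freely until the collar met the crown at about 5 N.
- **Last check:** In the side view the tip was within about 1 pixel (roughly 2 mm) of the fully-home position, and the handle was within about 1 pixel too. The wrist force read about 1 N, which is near its usual noise. I handled only the nut and the pin and left the purple look-alike alone, though I took no last overall picture of the bench.

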